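Lock the flask tray onto the bench shaker

ROBOT

A 6-joint arm with a two-finger parallel gripper is mounted at the origin on the work surface. World frame = base frame: x ahead of the robot, y to its left, z up, the work surface at z = 0. Lengths are in m, angles in rad, forces in N, time in s.
With the tool pointing down it reaches from about 0.325 to 1 m from the base axis. Payload 5.1 kg.
Tool frame: the origin (TCP) lies at the very end of the fingers, on their centre line; the grasp point (between the pads) lies 19 mm behind it; x points along the fingers, y is the direction in which the jaws open and shut, and the axes are right-handed (so a half turn about x gives the same grasp; the last joint's range is limited). The gripper opens to 85 mm and grips with 20 to 120 N. Pads are 22 mm wide; open, the fingers measure 114 mm over their backs; the gripper's body (76 mm by 85 mm) begins 54 mm behind the grasp point. The pads swing forward as they close: fully open they stand 13 mm farther back than shut.
Start: joints at [-1.238, 0.124, 1.65, -0, 1.367, -0.083], TCP at [0.263, -0.595, 0.231] pointing down, gripper open.
Joint ranges: [-2.61, 2.61], [-1.02, 2.33], [0.03, 2.71], [-1.35, 4.49], [0.32, 2.68], [-2.91, 2.91]. Speed limits (rad/s): [2.57, 2.57, 3.14, 3.14, 3.14, 3.14].

INTERFACE

Orientations are given as a rotation vector (axis times angle).
In Python, from station import robot, camera, calibration gives the robot as it stands.
- The arm moves only by the shell command python3 -m inch 'ROWS' [FORCE]. ROWS is JSON, a list of rows, each a list of 3 entries, a list of its own where there are three numbers: the closure, from 0 (fully open) to 1 (shut), then the shift along the tool's x, y, z in mm, then the turn about the tool's x in rad. A call has 1 to 20 rows; each row shifts and turns the commanded pose from where the row before left it, along the tool's axes as they then stand; what a row does not reach is not made up. A row lasts 1/10 s, in which the tool goes at most 50 mm and 8.59 degrees, less where a joint would pass 70% of its speed; a pose out of reach is approached as far as the arm can. A call with a gripper value outside its range is refused whole. The fingers move at their own pace and stop on an object; FORCE is the grip in N (left out, the last holds). Time passes only in rows, so rows that do not move let the fingers close. It gives the time, the measured TCP pose, the force and the opening at its end, in the units of the state.
- robot.observe(): the state, without advancing time (a new reading comes with each control period).
- camera(name): name is "scene" or "top" or "wrist"; returns (picture, depth): 400x640x3 uint8, blue, green, red; 400x640 float32, m along the optical axis (not along the pixel's ray), 0 where there is no reading.
- calibration(name): a dict with "intrinsics" (3x3 intrinsics, pixels), "distortion" ([k1, k2, p1, p2, k3] as OpenCV has them; the pictures are not rectified), "rvec" (rotation vector, rad) and "tvec" (3), from world to camera coordinates, as OpenCV has them. Camera axes: x right, y down, z forward; pixel columns grow to the right and rows downward; lengths in m; the calibration is good to about 2 mm. A picture is of the moment at which its call begins: read the wrist's pose just before it. calibration takes no time and is no camera call; for the wrist camera it gives the pose at the moment of the call.
- robot.close_job(): hands the job in, once; it reports no verdict.
The state is a dict: "time": time; "joints": joint angles; "joint_velocities": joint speeds; "tau": joint torques, N m; "tool_pos": TCP position; "tool_rot": TCP orientation; "force": force on the tool from outside, world axes, zero at the start; "ft_torque": the same for the moment, N m; "finger_gap": opening from 0.0 (shut) to 1.0 (fully open).
Only numpy, scipy, OpenCV 4.12 (cv2) and the standard library are available. Lean on these libraries where they do the work, as an engineer would, in place of code of your own. Each camera call takes 0.05 s, during which the arm holds its last target.

TASK

Slide the flask tray along the shaker until it meets its two stops and its headed stud is in the mouth of the cam, then turn the cam's lever clockwise (seen from above) until the cam draws the tray firmly tight against the stops. Finish when the lever has clearly stiffened, without forcing it, let go, and leave the two jars and the dish alone.

Things in the scene. Friction and masses are not known exactly. Their poses are not given: they have to be found in the camera images.
- shaker: White bench shaker, fixed, 240 (x) x 360 (y) x 70 mm high, flat dark deck. Origin: centre of its underside. The tray slides on the deck along the shaker's +y between rails 14 mm high, 1.5 mm play a side, to two sprung rubber stops, 9 mm high, either side of the cam's mouth. Their setting differs each time by up to 9 mm, unmeasured: the angle at which the cam comes tight must be felt.
- tray: Loose aluminium tray, 140 (x) x 130 (y) x 8 mm, about 0.5 kg, on the deck. Origin: centre of its underside; it must slide along its +y. Near its front two stoppered glass flasks are clamped, 70 mm high, 48 mm across, at x = -38 and +38, y = +30 mm. A tongue 24 mm wide, 6 mm thick reaches 51 mm beyond the front edge, passes under the cam and carries the stud.
- stud (a point): Centre of the top of the tray's headed stud, 105 mm ahead (+y) of the tray's centre, 28 mm above the deck. Shank 8 mm, head 16 mm in diameter. It starts 52 to 73 mm from the cam's pivot; with the tray against its stops it is 19 to 28 mm from the pivot, which is inside the mouth (under 30 mm).
- tray_handle (a point): Grip point of the tray's handle, an upright black bar, 60 mm (tray x) by 14 mm (tray y), 36 mm high, 45 mm behind the tray's centre. The point is in its middle, 14 mm below its top, 30 mm above the deck; pinch along tray y. Sliding takes 2 to 5 N; at the stops the force rises steeply (20 N per mm): 8 to 10 N is plenty.
- cam_pivot (a point): On the cam's upright turning axis, level with the top of the cam plate, 19 mm above the deck, at shaker x = 0, y = +85 mm.
- lever_post (a point): In the upright black post on the cam's lever: 16 mm in diameter, 41 mm high, 68 mm from the pivot. The point is on its axis, 15 mm below its top, 45 mm above the deck. At first it lies to the shaker's -x of the pivot; tightening leads it clockwise through 0.9 to 2.4 rad past the +y side. A loose hold (fingers 22 mm apart, closing line kept along the arc) avoids side forces.
- cam_turn (a joint): Angle of the cam, rad: 0 with its mouth open to the stud (start 0 to 0.22), growing clockwise seen from above, up to 2.65. It stays where it is left. Leave it below 0.6 until the stud is in the mouth.
- cam: Steel disc 84 mm across, 9 mm thick, underside 10 mm above the deck, with a mouth, a curved slot and the lever. Origin: on the pivot axis, at the deck. The slot pulls the stud in about 8 mm per rad. Held still in the turn, the post pushes back with 1 to 2 N while free, 5 to 8 N when firmly tight; over 9 N strains it. It rises about 1 N per 0.05 rad: go in small steps. Let go, it holds by itself.
- jar_a: Bystander: glass jar with a yellow cap, 64 mm across, 100 mm high. Origin: centre of its underside.
- jar_b: Bystander: a second jar like jar_a. Origin: centre of its underside.
- dish: Bystander: open steel weighing dish, 70 mm across, 35 mm high. Origin: centre of its underside.
Things that resemble listed ones, but are neither listed nor needed, are in the scene too. There is more than one size of the tray; the job needs the larger.

How it is judged:
On the way:
1. the stud is in the cam's mouth while the cam is still open (horizontal distance between stud and cam_pivot below 0.0305 m and value of joint cam_turn below 0.6 rad), for 0.2 s.
At the end, for the whole second after the job is handed in: The cam, released, holds the stud with a pull of 6 to 45 N, turned past 0.8 rad, the stud within 29 mm of the pivot, the tray flat (within 0.05 rad) and at rest (contact force between tray and cam between 6 and 45 N and horizontal distance between stud and cam_pivot below 0.029 m and value of joint cam_turn above 0.8 rad and linear speed of tray below 0.01 m/s and angle between tray's own z axis and vertical below 0.05 rad); the robot touches nothing.
It fails at once if the cam is forced: it strains the stud (contact force between tray and cam above 55 N).
It fails at once if a jar or the dish is pushed away (distance of any of jar_a, jar_b, dish from where it was at the start of the episode above 0.02 m).
It also fails if it takes over 70 s, if anything falls off the work surface, if the arm or the gripper's body presses on something with over 40 N, if the wrist force passes 120 N, or if a joint passes its speed limit or range.

## Working session

There is one attempt and no reset: what is moved stays moved. The work goes in short steps, Python scripts to look and compute and a shell command to move; the robot and the scene stay as the last step left them, time stands still between calls to the robot, and variables do not carry over. Pictures are saved under pics/ and viewed, and the job is handed in when it is done.

```bash
mkdir -p pics; ls; python3 - <<'E'
from station import robot,camera,calibration
import cv2
s=robot.observe();print({k:s[k] for k in s})
for n in("scene","top","wrist"):
    p,d=camera(n);cv2.imwrite(f"pics/{n}0.png",p);c=calibration(n);print(n,c)
E
```

```text
pics
{'time': 0.0, 'joints': array([-1.23762831e+00,  1.24572649e-01,  1.65169425e+00,  2.07242060e-05,
        1.36748502e+00, -8.26342203e-02]), 'joint_velocities': array([ 1.02235292e-03,  2.55275764e-04,  4.21339498e-04,  8.55562824e-05,
       -1.80625984e-03,  3.99957030e-04]), 'tau': array([-1.44206824e-04, -4.23607600e+01, -3.65457273e+01, -1.80674815e-04,
        6.94114220e-03, -9.11021871e-07]), 'tool_pos': array([ 0.26230699, -0.59405061,  0.22999733]), 'tool_rot': array([ 1.99284772,  0.42262339, -1.99335624]), 'force': array([-0.8586062 ,  0.77381771,  0.29368094]), 'ft_torque': array([ 0.0330527 , -0.03228974, -0.01710399]), 'finger_gap': 0.9995633464874851}
scene {'intrinsics': array([[450.03155569,   0.        , 316.54684283],
       [  0.        , 450.03155569, 198.81427615],
       [  0.        ,   0.        ,   1.        ]]), 'distortion': array([0.02699016, 0.        , 0.        , 0.        , 0.        ]), 'rvec': array([ 2.0335614 ,  1.69328498, -0.49115613]), 'tvec': array([-0.13063247, -0.44921327,  1.70761705])}
top {'intrinsics': array([[459.4082774 ,   0.        , 321.8518587 ],
       [  0.        , 459.4082774 , 201.72713801],
       [  0.        ,   0.        ,   1.        ]]), 'distortion': array([-0.11072633,  0.        ,  0.        ,  0.        ,  0.        ]), 'rvec': array([ 2.15095598, -2.21395694,  0.09298375]), 'tvec': array([0.02068754, 0.6338396 , 1.36773571])}
wrist {'intrinsics': array([[344.03632898,   0.        , 318.73677768],
       [  0.        , 344.03632898, 203.44827392],
       [  0.        ,   0.        ,   1.        ]]), 'distortion': array([-0.02677534,  0.        ,  0.        ,  0.        ,  0.        ]), 'rvec': array([-2.41722507,  1.57355115,  0.23913821]), 'tvec': array([-0.64762173, -0.03926691,  0.38039669])}
```

View pics/scene0.png

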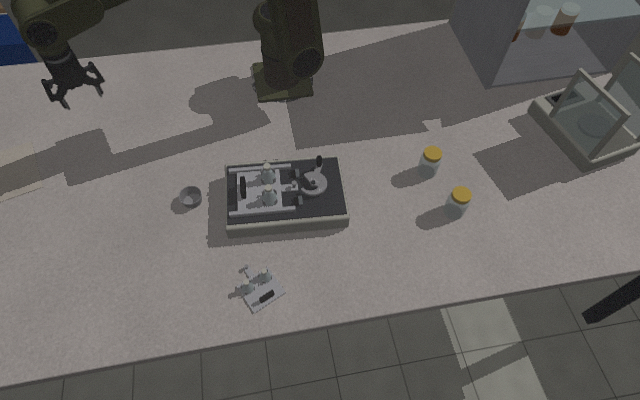

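View pics/top0.png

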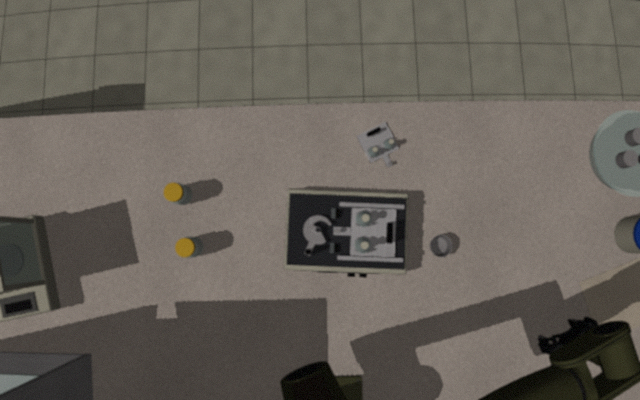

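View pics/wrist0.png

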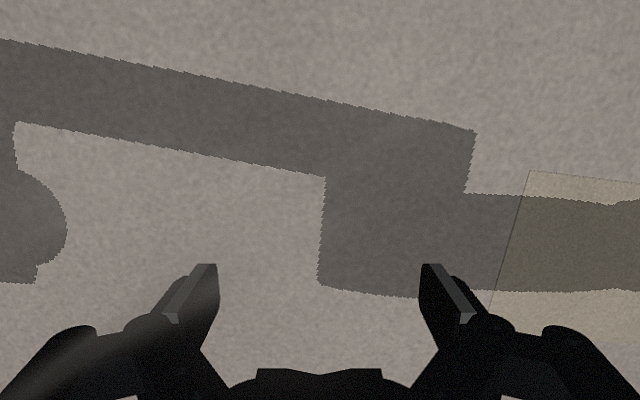

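```bash
cat > h.py <<'E'
import numpy as np,cv2
from station import robot,camera,calibration
def ray(c,uv):
    uv=np.array(uv,float).reshape(-1,1,2)
    n=cv2.undistortPoints(uv,c["intrinsics"],c["distortion"]).reshape(-1,2)
    R=cv2.Rodrigues(c["rvec"])[0];o=-R.T@c["tvec"]
    return o,np.c_[n,np.ones(len(n))]@R   # world dirs, unit depth
def plane(c,uv,z):
    o,d=ray(c,uv);return o+d*((z-o[2])/d[:,2])[:,None]
def dep(c,uv,D):
    o,d=ray(c,uv);return np.array([o+dd*np.float64(D[int(round(v)),int(round(u))]) for dd,(u,v) in zip(d,np.array(uv).reshape(-1,2))])
def tri(c1,p1,c2,p2):
    A=np.zeros((3,3));b=np.zeros(3);L=[]
    for c,p in((c1,p1),(c2,p2)):
        o,d=ray(c,p);d=d[0]/np.linalg.norm(d[0]);P=np.eye(3)-np.outer(d,d);A+=P;b+=P@o;L.append((o,P))
    x=np.linalg.solve(A,b);return x,[np.linalg.norm(P@(x-o)) for o,P in L]
def crop(p,x,y,w,h,k,name):
    cv2.imwrite("pics/"+name,cv2.resize(p[y:y+h,x:x+w],None,fx=k,fy=k,interpolation=cv2.INTER_CUBIC))
E
python3 - <<'E'
from h import *
crop(cv2.imread("pics/top0.png"),280,180,185,100,4,"topc.png")
crop(cv2.imread("pics/scene0.png"),215,145,140,95,5,"scenec.png")
E
```

```text
(no output)
```

View pics/topc.png

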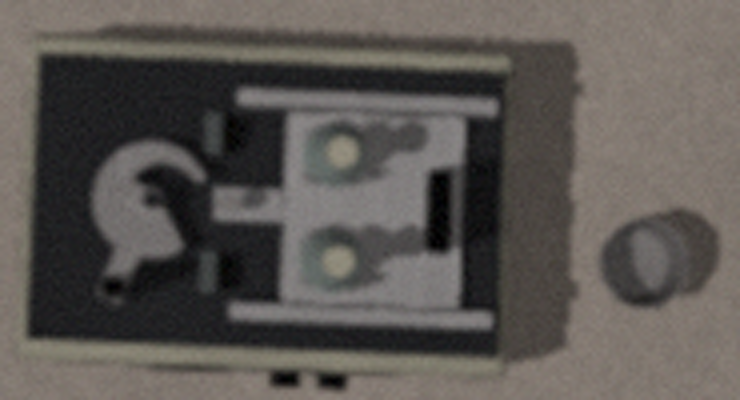

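View pics/scenec.png

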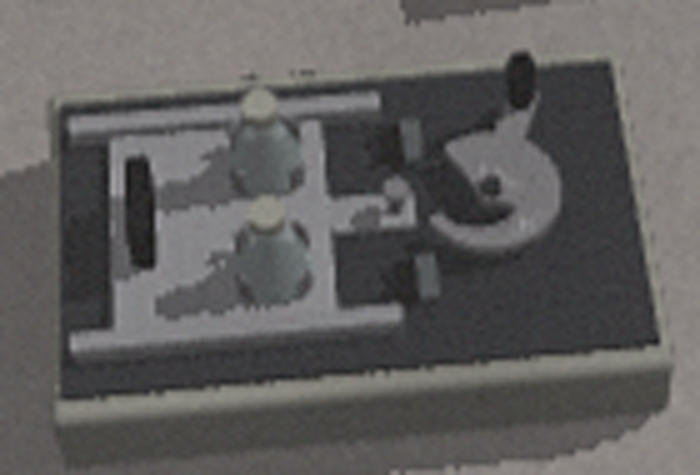

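```bash
python3 - <<'E'
from h import *
np.set_printoptions(precision=4,suppress=True)
t,D=camera("top");s,S=camera("scene");ct=calibration("top");cs=calibration("scene")
T=lambda a:[(x/4+280-.375,y/4+180-.375) for x,y in a]
SC=lambda a:[(x/5+215-.4,y/5+145-.4) for x,y in a]
print("cams",ray(ct,[(0,0)])[0],ray(cs,[(0,0)])[0])
tc=T([(36,38),(512,54),(502,370),(22,352)])
print("outer corners top",plane(ct,tc,.07),)
print("scene corners",plane(cs,SC([(52,100),(612,62),(668,355),(57,412)]),.07))
for n,p in dict(handle=(439,210),post=(112,287),deck=(250,250),tray=(380,205),stud=(255,198),pivotdisc=(125,190)).items():
    print(n,dep(ct,T([p]),D))
for n,p in dict(handle=(140,165),post=(520,70),deck=(550,290),disc=(540,190),stud=(398,188)).items():
    print('s',n,dep(cs,SC([p]),S))
# handle: top camera dark mask by depth
vv,uu=np.mgrid[180:280,280:420];uv=np.c_[uu.ravel(),vv.ravel()].astype(float)
o,d=ray(ct,uv);P=o+d*D[180:280,280:420].ravel()[:,None].astype(float)
g=t[180:280,280:420].max(2).ravel()
for lo,hi,name in((.108,.122,'handle'),(.120,.140,'post')):
    m=(P[:,2]>lo)&(P[:,2]<hi)&(g<45)
    print(name,m.sum());
    for q,u in zip(P[m],uv[m]):
        pass
    print(np.median(P[m],0),uv[m].min(0) if m.any() else 0,uv[m].max(0) if m.any() else 0)
E
```

```text
cams [0.5225 0.0107 1.4141] [ 1.3091 -0.127   1.1853]
outer corners top [[ 0.6706  0.0993  0.07  ]
 [ 0.6488 -0.2513  0.07  ]
 [ 0.4175 -0.2344  0.07  ]
 [ 0.4414  0.115   0.07  ]]
scene corners [[ 0.4205 -0.2358  0.07  ]
 [ 0.4519  0.1129  0.07  ]
 [ 0.6685  0.0997  0.07  ]
 [ 0.6437 -0.2498  0.07  ]]
handle [[ 0.5352 -0.1862  0.1114]]
post [[0.4883 0.0466 0.1291]]
deck [[ 0.5107 -0.0531  0.0697]]
tray [[ 0.5405 -0.1484  0.0775]]
stud [[ 0.5483 -0.0575  0.0782]]
pivotdisc [[0.5565 0.0365 0.0912]]
s handle [[ 0.5123 -0.1847  0.1139]]
s post [[0.4923 0.0452 0.1274]]
s deck [[0.6117 0.0414 0.0686]]
s disc [[0.5556 0.0458 0.0914]]
s stud [[ 0.5449 -0.0377  0.0994]]
handle 95
[ 0.5354 -0.1875  0.1122] [305. 223.] [392. 250.]
post 18
[0.4892 0.0484 0.1277] [305. 250.] [309. 253.]
```

```bash
cat >> h.py <<'E'
from scipy.spatial.transform import Rotation as Ro
np.set_printoptions(precision=4,suppress=True)
YAW=-0.066
def plan(target,yaw=None):
    """tool shift (mm) in present axes to target TCP; turn about tool x to bring tool y parallel to (cos,sin) of yaw+pi/2"""
    s=robot.observe();R=Ro.from_rotvec(s["tool_rot"]).as_matrix()
    print("t",s["time"],"tcp",s["tool_pos"],"F",s["force"],"gap",s["finger_gap"]);print("axes",R.T.tolist())
    print("shift mm",1e3*R.T@(np.array(target)-s["tool_pos"]))
    if yaw is not None:
        g=np.array([-np.sin(yaw),np.cos(yaw),0]);a=np.arctan2(g@R[:,2],g@R[:,1]);a=(a+np.pi/2)%np.pi-np.pi/2
        print("turn",a,"j6",s["joints"][5])
E
python3 - <<'E'
from h import *
plan([.5354,-.1875,.200],YAW)
E
```

```text
t 0.25 tcp [ 0.2624 -0.5943  0.2307] F [-0.6792  0.5454  0.8323] gap 0.9979979502279684
axes [[-0.00032646655118728427, 0.0010125744007307147, -0.9999994340561768], [0.4038975557658792, -0.9148036099241778, -0.001058166358031798], [-0.9148041636688912, -0.4038976726384738, -0.00011032354594059032]]
shift mm [  31.009  -261.8867 -414.0347]
turn 0.4817737775054325 j6 -0.08258232395054733
```

```bash
python3 -m inch '[[0.5,[0,-15,-20],0],[0.5,[0,-18,-28],0],[0.5,[0,-19,-30],0],[0.5,[0,-19,-30],0],[0.5,[0,-19,-30],0],[0.5,[0,-19,-30],0],[0.5,[0,-19,-30],0],[0.5,[0,-19,-30],0],[0.5,[0,-19,-30],0],[0.5,[0,-19,-30],0],[0.5,[0,-19,-30],0],[0.5,[0,-19,-30],0],[0.5,[0,-19,-31],0],[0.5,[0,-15,-20],0],[0.5,[0,-5,-5],0],[0.5,[0,0,0],0.12],[0.5,[0,0,0],0.12],[0.5,[0,0,0],0.12],[0.5,[0,0,0],0.12],[0.5,[0,0,0],0]]' 40; python3 - <<'E'
from h import *
plan([.5354,-.1875,.200],YAW)
p,d=camera("wrist");cv2.imwrite("pics/w1.png",p);plan([.5354,-.1875,.200],YAW)
np.save("w1d.npy",d);c=calibration("wrist");np.save("w1c.npy",c,allow_pickle=True)
E
```

```text
time: 2.25
tool_pos: [0.5258, -0.1924, 0.2312]
tool_rot: [-2.188, 0.071, 2.189]
force: [0.5, 0.5, 0.4]
finger_gap: 0.504
t 2.25 tcp [ 0.5258 -0.1924  0.2312] F [0.4688 0.5497 0.3638] gap 0.5041565971749893
axes [[-0.0002905665440750924, -0.00020729391857583768, -0.9999999363001556], [-0.06467150320172861, -0.9979065816774109, 0.00022565135524795638], [-0.9979065648870703, 0.06467156464889837, 0.0002765522574289705]]
shift mm [31.2443 -5.4868 -9.2256]
turn 0.0012832672858293925 j6 1.1891511351531296
t 2.3 tcp [ 0.5259 -0.1923  0.2312] F [ 0.7737 -0.6663  0.1118] gap 0.5000295788807329
axes [[-0.0003003513284436664, -0.00016326864826515103, -0.9999999415662123], [-0.06245846540626294, -0.9980475475050276, 0.0001817093676607824], [-0.9980475188527719, 0.0624585163332282, 0.00028956739752347596]]
shift mm [31.2339 -5.3916 -9.2068]
turn 0.0035008003651286757 j6 1.187051605236702
```

View pics/w1.png

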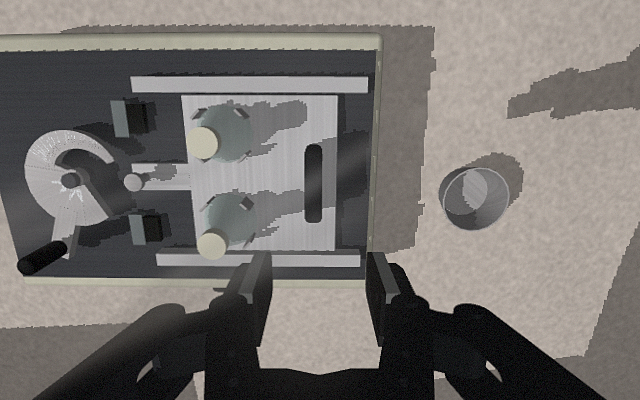

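```bash
python3 - <<'E'
from h import *
c=np.load("w1c.npy",allow_pickle=True).item();D=np.load("w1d.npy")
t=cv2.imread("pics/w1.png");g=t.max(2)
vv,uu=np.mgrid[0:400,0:640];uv=np.c_[uu.ravel(),vv.ravel()].astype(float)
o,d=ray(c,uv);P=(o+d*D.ravel()[:,None].astype(float)).reshape(400,640,3)
print("cam",o)
def reg(name,u0,u1,v0,v1,lo,hi,gm=None):
    Q=P[v0:v1,u0:u1].reshape(-1,3);m=(Q[:,2]>lo)&(Q[:,2]<hi)
    if gm: m&=g[v0:v1,u0:u1].ravel()<gm
    q=Q[m].astype(np.float32);print(name,m.sum(),"zmed",np.median(q[:,2]),"rect",cv2.minAreaRect(q[:,:2]*1000))
    return q
reg("handle",295,335,135,230,.111,.118)
reg("stud",122,148,170,195,.094,.103)
reg("post",10,75,235,280,.126,.135)
reg("disc",20,122,125,230,.085,.0925)
reg("pivbolt",55,85,170,190,.0935,.12)
reg("railU",125,375,70,100,.081,.087)
reg("railL",150,370,245,270,.081,.087)
reg("tray",180,345,90,255,.076,.0795)
for n,p,z in(("deckcorner",(380,38),.07),("deck low r",(369,284),.07)):print(n,plane(c,[p],z),dep(c,[p],D))
E
```

```text
cam [ 0.5996 -0.1961  0.3743]
handle 1235 zmed 0.11408781 rect ((533.29296875, -186.72377014160156), (13.715237617492676, 58.954505920410156), 86.55462646484375)
stud 312 zmed 0.098615095 rect ((542.9356079101562, -38.273521423339844), (15.45986557006836, 15.830556869506836), 71.4168930053711)
post 311 zmed 0.13011461 rect ((486.3037109375, 47.35454559326172), (15.428546905517578, 15.117157936096191), 55.5872688293457)
disc 5307 zmed 0.08957429 rect ((544.6478881835938, 25.248104095458984), (76.0404281616211, 93.2702865600586), 71.05782318115234)
pivbolt 212 zmed 0.0956444 rect ((547.3230590820312, 18.516136169433594), (13.757080078125, 13.353013038635254), 69.4190673828125)
railU 3741 zmed 0.08450682 rect ((614.0546875, -140.3263397216797), (190.50851440429688, 12.583980560302734), 86.20835876464844)
railL 2293 zmed 0.08461635 rect ((459.4661560058594, -129.71438598632812), (190.0010986328125, 13.255500793457031), 86.1562728881836)
tray 14749 zmed 0.078474514 rect ((534.8749389648438, -137.09439086914062), (155.08360290527344, 144.02316284179688), 87.31026458740234)
deckcorner [[ 0.6433 -0.2484  0.07  ]] [[ 0.644  -0.2493  0.065 ]]
deck low r [[ 0.4191 -0.235   0.07  ]] [[ 0.5232 -0.2126  0.2455]]
```

```bash
python3 -m inch '[[0.5,[15,-5.5,-8],0],[0.5,[25,0,0],0],[0.5,[25,0,0],0],[0.5,[25,0,0],0],[0.5,[20,0,0],0],[0.5,[15,0,0],0],[0.5,[10,0,0],0],[0.5,[5,0,0],0],[0.5,[3,0,0],0],[0.5,[0,0,0],0]]' 40; python3 - <<'E'
from h import *
plan([.534,-.187,.086],-.0668)
p,d=camera("wrist");cv2.imwrite("pics/w2.png",p)
E
```

```text
time: 3.3
tool_pos: [0.535, -0.1869, 0.0887]
tool_rot: [-2.19, 0.07, 2.188]
force: [-0.2, 0.2, 0.1]
finger_gap: 0.503
t 3.3 tcp [ 0.535  -0.1869  0.0887] F [-0.1985  0.1853  0.0846] gap 0.5030853037145768
axes [[0.0007800613405757688, -0.0003169329085028691, -0.9999996455288555], [-0.06403269371091885, -0.9979477657687175, 0.0002663331534496216], [-0.9979474964347718, 0.06403246325697991, -0.0007987545398472546]]
shift mm [2.7161 0.1263 0.9955]
turn 0.0027236773827041816 j6 1.2039607675001662
```

View pics/w2.png

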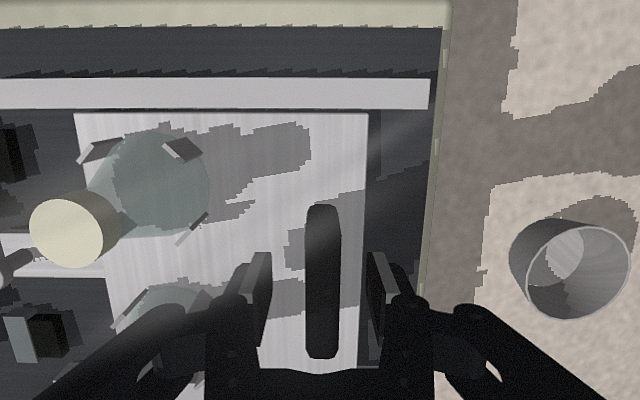

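```bash
python3 -m inch '[[0.8,[0,0,0],0],[1,[0,0,0],0],[1,[0,0,0],0],[1,[0,0,0],0],[1,[0,0,0],0],[1,[0,0,0],0]]' 40;  python3 -m inch '[[1,[0,-2,0],0],[1,[0,-4,0],0],[1,[0,-4,0],0]]'; python3 -m inch '[[1,[0,-4,0],0],[1,[0,-4,0],0]]'
```

```text
time: 3.95
tool_pos: [0.5353, -0.1872, 0.0894]
tool_rot: [-2.191, 0.071, 2.187]
force: [-0.1, -0.7, 5.2]
finger_gap: 0.155
time: 4.25
tool_pos: [0.5359, -0.1782, 0.0894]
tool_rot: [-2.192, 0.074, 2.188]
force: [-1.1, -5.8, 4.6]
finger_gap: 0.154
time: 4.45
tool_pos: [0.5364, -0.1702, 0.0894]
tool_rot: [-2.192, 0.074, 2.188]
force: [-0.2, -5.7, 4.8]
finger_gap: 0.159
```

```bash
python3 -m inch '[[1,[0,-4,0],0],[1,[0,-3,0],0]]'; python3 -m inch '[[1,[0,-1,0],0],[1,[0,-1,0],0]]'; python3 -m inch '[[1,[0,-1,0],0],[1,[0,0,0],0]]';python3 -m inch '[[1,[0,-1,0],0],[1,[0,0,0],0]]'
```

```text
time: 4.65
tool_pos: [0.5369, -0.1631, 0.0894]
tool_rot: [-2.192, 0.073, 2.188]
force: [-1.0, -4.7, 4.7]
finger_gap: 0.16
time: 4.85
tool_pos: [0.537, -0.1612, 0.0894]
tool_rot: [-2.192, 0.073, 2.188]
force: [-1.2, -6.0, 4.4]
finger_gap: 0.158
time: 5.05
tool_pos: [0.5371, -0.1601, 0.0894]
tool_rot: [-2.192, 0.073, 2.188]
force: [-0.9, -5.9, 5.3]
finger_gap: 0.155
time: 5.25
tool_pos: [0.5372, -0.1592, 0.0894]
tool_rot: [-2.192, 0.073, 2.188]
force: [-0.3, -5.1, 3.8]
finger_gap: 0.154
```

```bash
for i in 1; do python3 -m inch '[[1,[0,-1,0],0],[1,[0,0,0],0]]'; done; python3 -m inch '[[1,[0,-1,0],0],[1,[0,0,0],0]]';python3 -m inch '[[1,[0,-1,0],0],[1,[0,0,0],0]]'
```

```text
time: 5.45
tool_pos: [0.5372, -0.1582, 0.0894]
tool_rot: [-2.192, 0.073, 2.188]
force: [-1.1, -5.9, 4.8]
finger_gap: 0.15
time: 5.65
tool_pos: [0.5373, -0.1572, 0.0894]
tool_rot: [-2.192, 0.073, 2.188]
force: [-0.8, -5.1, 5.2]
finger_gap: 0.154
time: 5.85
tool_pos: [0.5373, -0.1562, 0.0894]
tool_rot: [-2.192, 0.073, 2.188]
force: [0.0, -6.5, 5.3]
finger_gap: 0.157
```

```bash
python3 -m inch '[[1,[0,-1,0],0],[1,[0,0,0],0]]'; python3 -m inch '[[1,[0,-1,0],0],[1,[0,0,0],0]]'
```

```text
time: 6.05
tool_pos: [0.5374, -0.1552, 0.0894]
tool_rot: [-2.192, 0.073, 2.188]
force: [-0.6, -5.1, 4.8]
finger_gap: 0.152
time: 6.25
tool_pos: [0.5374, -0.1546, 0.0894]
tool_rot: [-2.193, 0.074, 2.189]
force: [-0.9, -7.0, 5.3]
finger_gap: 0.154
```

```bash
python3 -m inch '[[1,[0,-0.5,0],0],[1,[0,0,0],0]]'
```

```text
time: 6.45
tool_pos: [0.5374, -0.1546, 0.0894]
tool_rot: [-2.193, 0.075, 2.189]
force: [-0.8, -9.1, 4.7]
finger_gap: 0.155
```

```bash
python3 -m inch '[[1,[0,-0.3,0],0],[1,[0,0,0],0]]'; python3 -m inch '[[0.8,[0,0,0],0],[0.6,[0,0,0],0],[0.5,[0,0,0],0],[0.5,[0,0,0],0]]';python3 -m inch '[[0.5,[-10,0,0],0],[0.5,[-25,0,0],0],[0.5,[-30,0,0],0],[0.5,[-30,0,0],0],[0.5,[-30,0,0],0],[0.5,[-20,0,0],0],[0.5,[0,0,0],0]]'; python3 - <<'E'
from h import *
p,D=camera("wrist");c=calibration("wrist");cv2.imwrite("pics/w3.png",p)
plan([.5,0,.2],-.0668)
g=p.max(2)
vv,uu=np.mgrid[0:400,0:640];uv=np.c_[uu.ravel(),vv.ravel()].astype(float)
o,d=ray(c,uv);P=(o+d*D.ravel()[:,None].astype(float))
def reg(name,x,y,r,lo,hi):
    m=(np.hypot(P[:,0]-x,P[:,1]-y)<r)&(P[:,2]>lo)&(P[:,2]<hi);q=P[m].astype(np.float32)
    if len(q)<5: print(name,len(q));return
    print(name,m.sum(),np.median(q[:,2]),cv2.minAreaRect(q[:,:2]*1000),uv[m].mean(0))
reg("handle",.536,-.155,.04,.111,.118)
reg("stud",.545,-.006,.015,.0965,.103)
reg("pivbolt",.5475,.0184,.012,.0935,.0965)
reg("post",.4863,.0474,.03,.126,.135)
E
```

```text
time: 6.65
tool_pos: [0.5373, -0.1545, 0.0894]
tool_rot: [-2.193, 0.076, 2.189]
force: [-1.4, -9.2, 4.3]
finger_gap: 0.155
time: 7.05
tool_pos: [0.5363, -0.1513, 0.0875]
tool_rot: [-2.187, 0.069, 2.19]
force: [-0.0, 0.0, -0.7]
finger_gap: 0.495
time: 7.75
tool_pos: [0.5388, -0.1526, 0.2382]
tool_rot: [-2.198, 0.073, 2.182]
force: [-0.1, -0.7, -0.1]
finger_gap: 0.504
t 7.8 tcp [ 0.5377 -0.1522  0.2355] F [-0.3566  0.1724 -1.1572] gap 0.5004992089604349
axes [[0.0037502372259092774, -0.0013153411682947577, -0.9999921027679969], [-0.0639076402692346, -0.9979552405819327, 0.0010729912741562417], [-0.9979487708474656, 0.0639031116039532, -0.0038266292432364048]]
shift mm [  35.1607 -149.5088   47.4931]
turn 0.002852827627539689 j6 1.2627642674418629
handle 739 0.11179652 ((533.5213012695312, -152.9105682373047), (11.334250450134277, 57.29592514038086), 86.1307144165039) [320.6292 199.6306]
stud 78 0.096755825 ((543.9467163085938, -3.444173812866211), (13.857973098754883, 13.992569923400879), 37.639793395996094) [146.3333 193.8205]
pivbolt 53 0.09387566 ((546.4515991210938, 19.087966918945312), (12.535270690917969, 11.43759536743164), 45.046138763427734) [121.9057 192.0943]
post 246 0.12801772 ((485.1839599609375, 48.55129623413086), (15.821333885192871, 14.73063850402832), 88.20602416992188) [ 81.9512 275.3577]
```

View pics/w3.png

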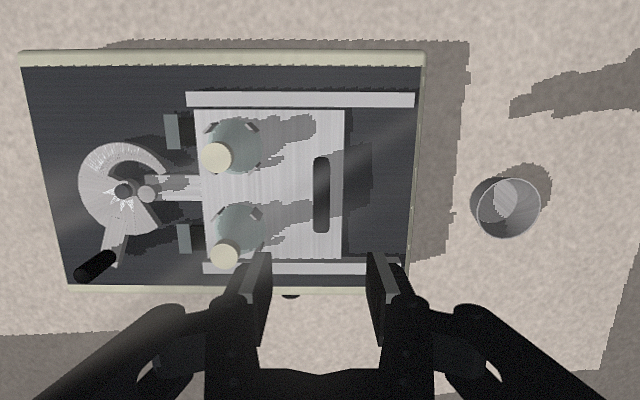

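```bash
cat >> h.py <<'E'
C=np.array([.547,.0187]);RR=.068
def post(pt=None):
    s=robot.observe();R=Ro.from_rotvec(s["tool_rot"]).as_matrix()
    r=s["tool_pos"][:2]-C;a=np.pi-np.arctan2(r[1],r[0]);rh=r/np.linalg.norm(r);t=np.array([rh[1],-rh[0]])
    ty=R[:2,1];e=np.arctan2(ty[0]*t[1]-ty[1]*t[0],ty@t)
    F=s["force"]
    print("t %.2f ang %.4f r %.1f z %.1f | turn needed %.3f | Ft %.2f Fr %.2f Fz %.2f gap %.3f j6 %.2f"%(s["time"],a,1e3*np.linalg.norm(r),1e3*s["tool_pos"][2],-e,F[:2]@t,F[:2]@rh,F[2],s["finger_gap"],s["joints"][5]))
E
python3 - <<'E'
from h import *
plan([.486,.048,.2],None)
post()
E
```

```text
t 7.8 tcp [ 0.5377 -0.1522  0.2355] F [-0.3566  0.1724 -1.1572] gap 0.5004992089604349
axes [[0.0037502372259092774, -0.0013153411682947577, -0.9999921027679969], [-0.0639076402692346, -0.9979552405819327, 0.0010729912741562417], [-0.9979487708474656, 0.0639031116039532, -0.0038266292432364048]]
shift mm [  35.0451 -196.5159   64.5317]
t 7.80 ang 4.7667 r 171.1 z 235.5 | turn needed 1.561 | Ft 0.37 Fr -0.15 Fz -1.16 gap 0.500 j6 1.26
```

```bash
python3 -m inch '[[0.55,[2,-14,4],0],[0.55,[3,-24,8],0],[0.55,[0,-28,9],0],[0.55,[0,-30,10],0],[0.55,[0,-30,10],0],[0.55,[0,-30,10],0],[0.55,[0,-24,8],0],[0.55,[0,-16,5],0],[0.55,[0,0,0],-0.08],[0.55,[0,0,0],-0.13],[0.55,[0,0,0],-0.14],[0.55,[0,0,0],-0.14],[0.55,[0,0,0],-0.14],[0.55,[0,0,0],-0.14],[0.55,[0,0,0],-0.14],[0.55,[0,0,0],-0.14],[0.55,[0,0,0],-0.14],[0.55,[0,0,0],-0.14],[0.55,[0,0,0],-0.14],[0.55,[0,0,0],-0.14]]'
python3 -m inch '[[0.55,[0,0,0],-0.14],[0.55,[0,0,0],-0.14],[0.55,[0,0,0],-0.14],[0.55,[0,0,0],-0.14],[0.55,[0,0,0],-0.14],[0.55,[0,0,0],-0.14],[0.55,[0,0,0],-0.14],[0.55,[0,0,0],-0.08],[0.55,[0,0,0],0],[0.55,[0,0,0],0]]'
python3 - <<'E'
from h import *
plan([.486,.048,.2],None)
post()
p,D=camera("wrist");c=calibration("wrist");cv2.imwrite("pics/w4.png",p)
vv,uu=np.mgrid[0:400,0:640];uv=np.c_[uu.ravel(),vv.ravel()].astype(float)
o,d=ray(c,uv);P=(o+d*D.ravel()[:,None].astype(float))
def reg(name,x,y,r,lo,hi):
    m=(np.hypot(P[:,0]-x,P[:,1]-y)<r)&(P[:,2]>lo)&(P[:,2]<hi);q=P[m].astype(np.float32)
    if len(q)<5: print(name,len(q));return
    print(name,m.sum(),np.median(q[:,2]),cv2.minAreaRect(q[:,:2]*1000),uv[m].mean(0))
reg("stud",.545,-.006,.015,.0965,.103)
reg("pivbolt",.5475,.0184,.014,.0935,.0975)
reg("post",.4863,.0474,.03,.126,.135)
E
```

```text
time: 9.8
tool_pos: [0.4838, 0.0485, 0.2256]
tool_rot: [1.221, 1.204, -1.226]
force: [0.2, -0.3, -0.5]
finger_gap: 0.447
time: 10.8
tool_pos: [0.4845, 0.0482, 0.2266]
tool_rot: [0.421, 1.532, -0.421]
force: [0.5, -0.3, 0.4]
finger_gap: 0.448
t 10.8 tcp [0.4845 0.0482 0.2266] F [ 0.5129 -0.3374  0.4488] gap 0.44842465768715156
axes [[-0.0029123046635488037, 0.00023072239860383315, -0.9999957326152553], [0.5115859887236884, 0.8592311142915032, -0.0012916559091145086], [0.8592271496078046, -0.5115875672849723, -0.0026203771276278043]]
shift mm [26.6106  0.6905  1.4763]
t 10.80 ang 0.4401 r 69.1 z 226.6 | turn needed -0.097 | Ft -0.09 Fr -0.61 Fz 0.45 gap 0.448 j6 -1.05
stud 228 0.09871311 ((545.0015258789062, -3.7701292037963867), (15.129122734069824, 14.95278549194336), 17.481388092041016) [302.9342 280.5526]
pivbolt 166 0.09576085 ((547.5230712890625, 19.05659294128418), (11.524500846862793, 13.242514610290527), 59.36458969116211) [326.4337 269.4337]
post 347 0.13042021 ((486.01129150390625, 48.65172576904297), (14.871236801147461, 14.704864501953125), 7.702452182769775) [319.9251 207.804 ]
```

View pics/w4.png

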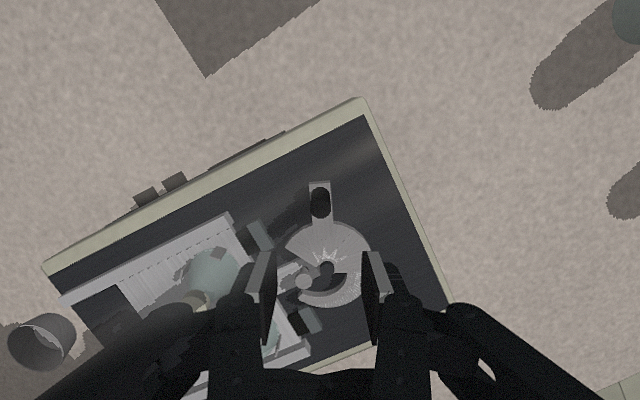

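```bash
python3 -m inch '[[0.55,[10,0.8,1.3],0],[0.55,[0,0,0],-0.09],[0.55,[20,0,0],0],[0.55,[25,0,0],0],[0.55,[25,0,0],0],[0.6,[20,0,0],0],[0.6,[15,0,0],0],[0.6,[8,0,0],0],[0.6,[4,0,0],0],[0.6,[0,0,0],0]]'
python3 - <<'E'
from h import *
plan([.486,.0483,.098],None)
post()
p,D=camera("wrist");cv2.imwrite("pics/w5.png",p)
E
```

```text
time: 11.85
tool_pos: [0.4872, 0.0477, 0.1013]
tool_rot: [0.35, 1.542, -0.35]
force: [0.7, 0.4, -0.9]
finger_gap: 0.401
t 11.85 tcp [0.4872 0.0477 0.1013] F [ 0.7027  0.4397 -0.8751] gap 0.4014413399867143
axes [[-4.94730253950415e-05, 1.2232846871268466e-05, -0.9999999987013886], [0.4313382806699565, 0.902190272349757, -1.030325427639478e-05], [0.9021902710521243, -0.4313382806195488, -4.99105773923425e-05]]
shift mm [ 3.2976  0.0548 -1.3446]
t 11.85 ang 0.4511 r 66.5 z 101.3 | turn needed 0.005 | Ft 0.70 Fr -0.44 Fz -0.88 gap 0.401 j6 -1.14
```

View pics/w5.png

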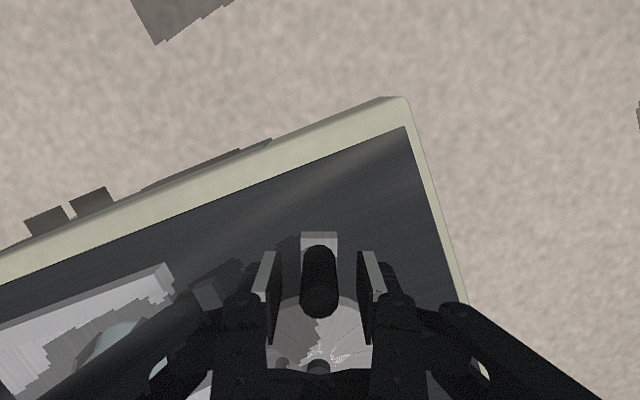

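```bash
python3 -m inch '[[0.74,[2,0,-1.3],0],[0.74,[0,0,0],0],[0.74,[0,0,0],0]]' 40; python3 -c "
from h import *;post()"; python3 -m inch '[[0.74,[0,3.4,0.1],0.05],[0.74,[0,3.4,0.1],0.05],[0.74,[0,3.4,0.1],0.05],[0.74,[0,0,0],0]]'; python3 -c "
from h import *;post()"
```

```text
time: 12.2
tool_pos: [0.4862, 0.0483, 0.0998]
tool_rot: [0.35, 1.541, -0.349]
force: [-0.2, -0.1, -0.2]
finger_gap: 0.259
t 12.20 ang 0.4524 r 67.6 z 99.8 | turn needed 0.007 | Ft -0.18 Fr 0.17 Fz -0.19 gap 0.259 j6 -1.14
time: 12.6
tool_pos: [0.4911, 0.0569, 0.0996]
tool_rot: [0.466, 1.52, -0.467]
force: [-1.2, -1.8, 1.7]
finger_gap: 0.263
t 12.60 ang 0.5992 r 67.7 z 99.6 | turn needed 0.004 | Ft -2.17 Fr 0.02 Fz 1.72 gap 0.263 j6 -0.97
```

```bash
python3 -m inch '[[0.74,[0,3.4,0.1],0.05],[0.74,[0,3.4,0.1],0.05],[0.74,[0,3.4,0.1],0.05],[0.74,[0,3.4,0.1],0.05],[0.74,[0,0,0],0],[0.74,[0,0,0],0]]'; python3 -c "
from h import *;post()"; python3 -m inch '[[0.74,[0,3.4,0.1],0.05],[0.74,[0,3.4,0.1],0.05],[0.74,[0,0,0],0],[0.74,[0,0,0],0]]'; python3 -c "
from h import *;post()"
```

```text
time: 13.2
tool_pos: [0.4998, 0.0674, 0.0994]
tool_rot: [0.621, 1.48, -0.621]
force: [-0.8, -1.4, 1.1]
finger_gap: 0.261
t 13.20 ang 0.8009 r 67.8 z 99.4 | turn needed 0.007 | Ft -1.59 Fr -0.45 Fz 1.12 gap 0.261 j6 -0.75
time: 13.6
tool_pos: [0.5048, 0.0719, 0.0993]
tool_rot: [0.698, 1.456, -0.698]
force: [-1.4, -1.5, 2.0]
finger_gap: 0.261
t 13.60 ang 0.9004 r 67.9 z 99.3 | turn needed 0.006 | Ft -2.04 Fr -0.24 Fz 1.98 gap 0.261 j6 -0.64
```

```bash
python3 -m inch '[[0.74,[0,3.4,0.1],0.05],[0.74,[0,3.4,0.1],0.05],[0.74,[0,0,0],0],[0.74,[0,0,0],0]]'; python3 -c "
from h import *;post()"; python3 -m inch '[[0.74,[0,3.4,0.1],0.05],[0.74,[0,3.4,0.1],0.05],[0.74,[0,0,0],0],[0.74,[0,0,0],0]]'; python3 -c "
from h import *;post()"
```

```text
time: 14.0
tool_pos: [0.5103, 0.0759, 0.0993]
tool_rot: [0.775, 1.428, -0.775]
force: [-1.1, -0.4, 1.4]
finger_gap: 0.26
t 14.00 ang 1.0009 r 68.0 z 99.3 | turn needed 0.007 | Ft -1.10 Fr 0.29 Fz 1.44 gap 0.260 j6 -0.53
time: 14.4
tool_pos: [0.5162, 0.0793, 0.0992]
tool_rot: [0.852, 1.398, -0.851]
force: [-1.6, 0.0, 0.5]
finger_gap: 0.265
t 14.40 ang 1.1006 r 68.0 z 99.2 | turn needed 0.006 | Ft -1.39 Fr 0.73 Fz 0.54 gap 0.265 j6 -0.43
```

```bash
python3 -m inch '[[0.74,[0,3.4,0.1],0.05],[0.74,[0,3.4,0.1],0.05],[0.74,[0,0,0],0],[0.74,[0,0,0],0]]'; python3 -c "
from h import *;post()"; python3 -m inch '[[0.74,[0,3.4,0.1],0.05],[0.74,[0,0,0],0],[0.74,[0,0,0],0]]'; python3 -c "
from h import *;post()"
```

```text
time: 14.8
tool_pos: [0.5224, 0.0822, 0.0992]
tool_rot: [0.928, 1.364, -0.927]
force: [-1.6, 0.3, 1.1]
finger_gap: 0.261
t 14.80 ang 1.2005 r 68.1 z 99.2 | turn needed 0.006 | Ft -1.40 Fr 0.82 Fz 1.14 gap 0.261 j6 -0.32
time: 15.1
tool_pos: [0.5255, 0.0834, 0.0992]
tool_rot: [0.966, 1.347, -0.965]
force: [-3.0, -0.1, 0.7]
finger_gap: 0.261
t 15.10 ang 1.2494 r 68.2 z 99.2 | turn needed 0.005 | Ft -2.86 Fr 0.87 Fz 0.74 gap 0.261 j6 -0.27
```

```bash
python3 -m inch '[[0.74,[0,3.4,0.1],0.05],[0.74,[0,0,0],0],[0.74,[0,0,0],0]]'; python3 -c "
from h import *;post()"
```

```text
time: 15.4
tool_pos: [0.5287, 0.0843, 0.0991]
tool_rot: [1.003, 1.328, -1.003]
force: [-2.8, 1.7, 0.6]
finger_gap: 0.258
t 15.40 ang 1.2994 r 68.1 z 99.1 | turn needed 0.005 | Ft -2.20 Fr 2.36 Fz 0.57 gap 0.258 j6 -0.22
```

```bash
python3 -m inch '[[0.74,[0,3.4,0.1],0.05],[0.74,[0,0,0],0],[0.74,[0,0,0],0]]'; python3 -c "
from h import *;post()"
```

```text
time: 15.7
tool_pos: [0.5321, 0.0851, 0.0992]
tool_rot: [1.041, 1.308, -1.041]
force: [-2.2, 1.2, -0.0]
finger_gap: 0.261
t 15.70 ang 1.3506 r 68.0 z 99.2 | turn needed 0.006 | Ft -1.92 Fr 1.61 Fz -0.00 gap 0.261 j6 -0.17
```

```bash
python3 -m inch '[[0.74,[0,3.4,0.1],0.05],[0.74,[0,0,0],0],[0.74,[0,0,0],0]]'; python3 -c "
from h import *;post()"; python3 -m inch '[[0.74,[0,0,0],0]]' >/dev/null; python3 -c "
from h import *;post()"
```

```text
time: 16.0
tool_pos: [0.5355, 0.0857, 0.0992]
tool_rot: [1.078, 1.288, -1.078]
force: [-1.8, 0.8, -0.6]
finger_gap: 0.261
t 16.00 ang 1.4007 r 68.0 z 99.2 | turn needed 0.007 | Ft -1.67 Fr 1.11 Fz -0.57 gap 0.261 j6 -0.12
t 16.10 ang 1.4012 r 67.9 z 99.2 | turn needed 0.006 | Ft -2.68 Fr 0.65 Fz -0.50 gap 0.259 j6 -0.12
```

```bash
python3 -m inch '[[0.74,[0,3.4,0.1],0.05],[0.74,[0,0,0],0],[0.74,[0,0,0],0]]'; python3 -c "
from h import *;post()"; python3 -m inch '[[0.74,[0,0,0],0]]' >/dev/null; python3 -c "
from h import *;post()"
```

```text
time: 16.4
tool_pos: [0.539, 0.0862, 0.0993]
tool_rot: [1.116, 1.266, -1.116]
force: [-2.2, 1.0, -1.2]
finger_gap: 0.262
t 16.40 ang 1.4522 r 67.9 z 99.3 | turn needed 0.008 | Ft -2.03 Fr 1.23 Fz -1.20 gap 0.262 j6 -0.07
t 16.50 ang 1.4524 r 67.9 z 99.3 | turn needed 0.008 | Ft -1.63 Fr 1.84 Fz -0.81 gap 0.256 j6 -0.07
```

```bash
python3 -m inch '[[0.74,[0,3.4,0.1],0.05],[0.74,[0,0,0],0],[0.74,[0,0,0],0]]'; python3 -c "
from h import *;post()"; python3 -m inch '[[0.74,[0,0,0],0]]' >/dev/null; python3 -c "
from h import *;post()"
```

```text
time: 16.8
tool_pos: [0.5424, 0.0865, 0.0993]
tool_rot: [1.153, 1.244, -1.153]
force: [-2.3, 0.2, -1.5]
finger_gap: 0.263
t 16.80 ang 1.5026 r 67.9 z 99.3 | turn needed 0.008 | Ft -2.23 Fr 0.37 Fz -1.50 gap 0.263 j6 -0.02
t 16.90 ang 1.5025 r 67.9 z 99.3 | turn needed 0.008 | Ft -2.33 Fr 0.84 Fz -1.45 gap 0.264 j6 -0.02
```

Still free (about 2 N); going on.

```bash
python3 -m inch '[[0.74,[0,3.4,0.1],0.05],[0.74,[0,0,0],0],[0.74,[0,0,0],0]]' >/dev/null; python3 -c "
from h import *;post()"; python3 -m inch '[[0.74,[0,0,0],0]]' >/dev/null; python3 -c "
from h import *;post()"
```

```text
t 17.20 ang 1.5535 r 68.0 z 99.4 | turn needed 0.009 | Ft -1.90 Fr 0.97 Fz -0.48 gap 0.259 j6 0.03
t 17.30 ang 1.5534 r 67.9 z 99.4 | turn needed 0.008 | Ft -2.67 Fr 0.65 Fz -1.54 gap 0.254 j6 0.03
```

```bash
python3 -m inch '[[0.74,[0,3.4,0.1],0.05],[0.74,[0,0,0],0],[0.74,[0,0,0],0]]'>/dev/null; python3 -c "
from h import *;post()"; python3 -m inch '[[0.74,[0,0,0],0]]' >/dev/null; python3 -c "
from h import *;post()"
```

```text
t 17.60 ang 1.6036 r 68.0 z 99.4 | turn needed 0.009 | Ft -0.95 Fr 1.46 Fz -1.56 gap 0.260 j6 0.08
t 17.70 ang 1.6039 r 68.0 z 99.4 | turn needed 0.009 | Ft -1.56 Fr 0.67 Fz -1.40 gap 0.258 j6 0.08
```

```bash
python3 -m inch '[[0.74,[0,3.4,0.1],0.05],[0.74,[0,0,0],0],[0.74,[0,0,0],0]]'>/dev/null; python3 -c "
from h import *;post()"; python3 -m inch '[[0.74,[0,0,0],0]]' >/dev/null; python3 -c "
from h import *;post()"
```

```text
t 18.00 ang 1.6535 r 68.1 z 99.4 | turn needed 0.009 | Ft -1.48 Fr 1.79 Fz -0.69 gap 0.261 j6 0.13
t 18.10 ang 1.6537 r 68.0 z 99.4 | turn needed 0.009 | Ft -1.56 Fr 1.15 Fz 0.50 gap 0.256 j6 0.13
```

```bash
python3 -m inch '[[0.74,[0,3.4,0.1],0.05],[0.74,[0,0,0],0],[0.74,[0,0,0],0]]' >/dev/null; python3 -c "
from h import *;post()"; python3 -m inch '[[0.74,[0,0,0],0]]' >/dev/null; python3 -c "
from h import *;post()"
```

```text
t 18.40 ang 1.7036 r 68.1 z 99.4 | turn needed 0.009 | Ft -1.81 Fr 1.49 Fz -1.15 gap 0.261 j6 0.18
t 18.50 ang 1.7040 r 68.0 z 99.4 | turn needed 0.009 | Ft -1.56 Fr 0.98 Fz -1.00 gap 0.260 j6 0.18
```

```bash
python3 -m inch '[[0.74,[0,3.4,0.1],0.05],[0.74,[0,0,0],0],[0.74,[0,0,0],0]]'>/dev/null; python3 -c "
from h import *;post()"; python3 -m inch '[[0.74,[0,0,0],0]]' >/dev/null; python3 -c "
from h import *;post()"
```

```text
t 18.80 ang 1.7541 r 68.1 z 99.4 | turn needed 0.010 | Ft -2.23 Fr 1.02 Fz 0.50 gap 0.262 j6 0.23
t 18.90 ang 1.7537 r 68.0 z 99.4 | turn needed 0.009 | Ft -1.01 Fr 1.55 Fz -0.38 gap 0.263 j6 0.23
```

```bash
python3 -m inch '[[0.74,[0,3.4,0.1],0.05],[0.74,[0,0,0],0],[0.74,[0,0,0],0]]'>/dev/null; python3 -c "
from h import *;post()"; python3 -m inch '[[0.74,[0,0,0],0]]' >/dev/null; python3 -c "
from h import *;post()
p,D=camera('scene');crop(p,215,145,140,95,5,'s2.png')"
```

```text
t 19.20 ang 1.8038 r 68.0 z 99.4 | turn needed 0.009 | Ft -2.34 Fr 1.88 Fz -0.52 gap 0.262 j6 0.28
t 19.30 ang 1.8037 r 68.0 z 99.4 | turn needed 0.009 | Ft -2.15 Fr 2.01 Fz -0.33 gap 0.261 j6 0.28
```

View pics/s2.png

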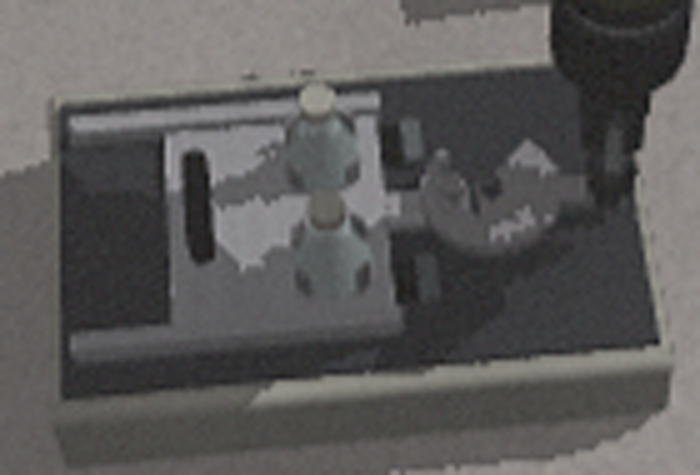

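```bash
python3 - <<'E'
from h import *
p,D=camera("scene");c=calibration("scene")
for n,X in dict(stud=[.545,-.0038,.0985],pivot=[.5475,.0188,.0957]).items():
    u=cv2.projectPoints(np.array([X]),c["rvec"],c["tvec"],c["intrinsics"],c["distortion"])[0].ravel();print(n,u,(u-[215,145])*5)
vv,uu=np.mgrid[150:230,270:350];uv=np.c_[uu.ravel(),vv.ravel()].astype(float)
o,d=ray(c,uv);P=(o+d*D[150:230,270:350].ravel()[:,None].astype(float))
m=(np.hypot(P[:,0]-.545,P[:,1]+.002)<.02)&(P[:,2]>.0955)
print(m.sum(),P[m].mean(0),P[m].max(0),P[m].min(0),uv[m].mean(0))
crop(p,270,160,80,50,10,"s3.png")
p,D=camera("top");crop(p,280,200,90,60,8,"t3.png")
p,D=camera("wrist");cv2.imwrite("pics/w6.png",p)
E
```

```text
stud [305.5203 180.7586] [452.6017 178.7932]
pivot [313.1742 180.8879] [490.8711 179.4395]
28 [ 0.5466 -0.003   0.0989] [0.5556 0.0157 0.1038] [ 0.5286 -0.0123  0.0963] [305.8929 181.0714]
```

View pics/s3.png

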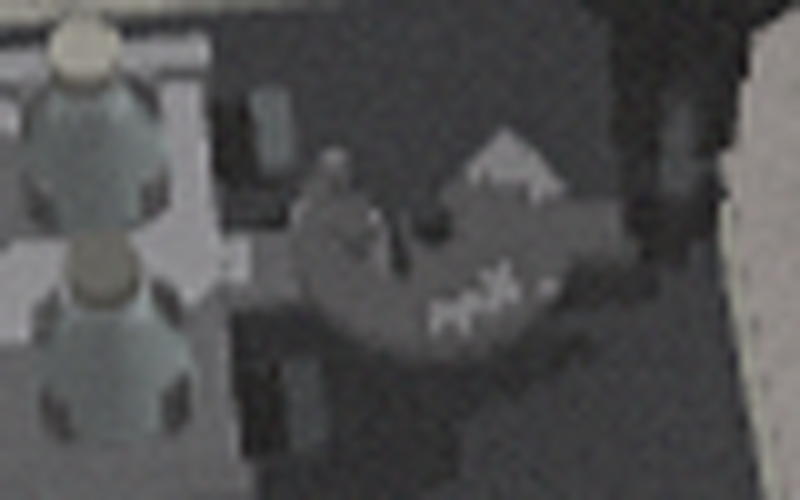

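View pics/w6.png

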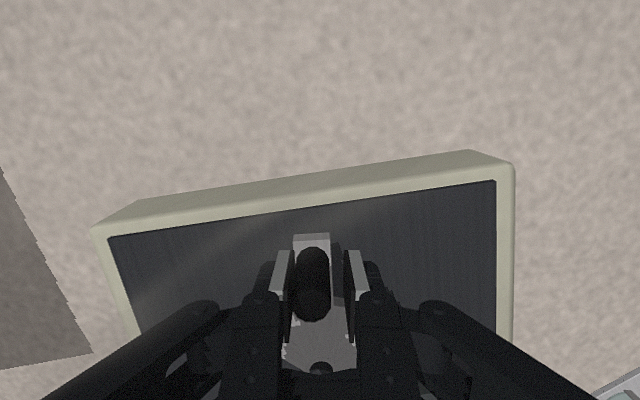

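The stud head sits in the slot at crop (350,235), and the cam's disc is wrapped round it. The post is between the fingers at about (313,285). I'll keep turning.

```bash
python3 -m inch '[[0.74,[0,3.4,0.1],0.05],[0.74,[0,0,0],0],[0.74,[0,0,0],0]]' >/dev/null; python3 -c "
from h import *;post()"; python3 -m inch '[[0.74,[0,0,0],0]]' >/dev/null; python3 -c "
from h import *;post()"
```

```text
t 19.80 ang 1.8534 r 68.1 z 99.4 | turn needed 0.009 | Ft -2.51 Fr 2.60 Fz 0.87 gap 0.257 j6 0.33
t 19.90 ang 1.8534 r 68.0 z 99.4 | turn needed 0.008 | Ft -1.61 Fr 1.29 Fz 0.08 gap 0.259 j6 0.33
```

```bash
python3 -m inch '[[0.74,[0,3.4,0.1],0.05],[0.74,[0,0,0],0],[0.74,[0,0,0],0]]'>/dev/null; python3 -c "
from h import *;post()"; python3 -m inch '[[0.74,[0,0,0],0]]' >/dev/null; python3 -c "
from h import *;post()"
```

```text
t 20.20 ang 1.9031 r 68.0 z 99.3 | turn needed 0.008 | Ft -2.78 Fr 0.50 Fz 1.05 gap 0.263 j6 0.38
t 20.30 ang 1.9033 r 68.0 z 99.4 | turn needed 0.008 | Ft -2.23 Fr 1.29 Fz -1.14 gap 0.258 j6 0.38
```

```bash
python3 -m inch '[[0.74,[0,3.4,0.1],0.05],[0.74,[0,0,0],0],[0.74,[0,0,0],0]]'>/dev/null; python3 -c "
from h import *;post()"; python3 -m inch '[[0.74,[0,0,0],0]]' >/dev/null; python3 -c "
from h import *;post()"
```

```text
t 20.60 ang 1.9530 r 68.1 z 99.3 | turn needed 0.008 | Ft -1.22 Fr 1.49 Fz -0.43 gap 0.258 j6 0.42
t 20.70 ang 1.9529 r 68.0 z 99.3 | turn needed 0.008 | Ft -2.03 Fr 1.87 Fz 0.55 gap 0.264 j6 0.42
```

```bash
python3 -m inch '[[0.74,[0,3.4,0.1],0.05],[0.74,[0,0,0],0],[0.74,[0,0,0],0]]' >/dev/null; python3 -c "
from h import *;post()"; python3 -m inch '[[0.74,[0,0,0],0]]' >/dev/null; python3 -c "
from h import *;post()"
```

```text
t 21.00 ang 1.9982 r 68.1 z 99.3 | turn needed 0.004 | Ft -3.38 Fr 1.71 Fz 1.42 gap 0.263 j6 0.47
t 21.10 ang 1.9980 r 68.1 z 99.3 | turn needed 0.003 | Ft -4.16 Fr 1.01 Fz 1.29 gap 0.260 j6 0.47
```

```bash
python3 -m inch '[[0.74,[0,3.4,0.1],0.05],[0.74,[0,0,0],0],[0.74,[0,0,0],0]]'>/dev/null; python3 -c "
from h import *;post()"; python3 -m inch '[[0.74,[0,0,0],0]]' >/dev/null; python3 -c "
from h import *;post()"
```

```text
t 21.40 ang 2.0456 r 68.1 z 99.3 | turn needed 0.000 | Ft -4.60 Fr 0.40 Fz 2.49 gap 0.259 j6 0.52
t 21.50 ang 2.0457 r 68.1 z 99.3 | turn needed 0.001 | Ft -5.79 Fr 0.11 Fz 2.78 gap 0.259 j6 0.52
```

```bash
python3 -m inch '[[0.74,[0,3.4,0.1],0.05],[0.74,[0,0,0],0],[0.74,[0,0,0],0]]'>/dev/null; python3 -c "
from h import *;post()"; python3 -m inch '[[0.74,[0,0,0],0]]' >/dev/null; python3 -c "
from h import *;post()"
```

```text
t 21.80 ang 2.0881 r 68.1 z 99.2 | turn needed -0.007 | Ft -6.59 Fr 0.81 Fz 2.95 gap 0.259 j6 0.57
t 21.90 ang 2.0886 r 68.1 z 99.3 | turn needed -0.006 | Ft -7.19 Fr 0.97 Fz 2.69 gap 0.258 j6 0.57
```

```bash
python3 -m inch '[[0.74,[0,0,0],0],[0.68,[0,-2,0],0],[0.6,[0,-1.5,0],0],[0.55,[0,0,0],0],[0.55,[0,0,0],0]]'; python3 -c "
from h import *;post()"; python3 -m inch '[[0.55,[-8,0,0],0],[0.55,[-20,0,0],0],[0.55,[-30,0,0],0],[0.55,[-30,0,0],0],[0.55,[-30,0,0],0],[0.55,[0,0,-20],0],[0.55,[0,0,-30],0],[0.55,[0,0,-30],0],[0.55,[0,0,0],0],[0.55,[0,0,0],0]]'; python3 - <<'E'
from h import *
p,D=camera("wrist");c=calibration("wrist");cv2.imwrite("pics/w7.png",p);post()
vv,uu=np.mgrid[0:400,0:640];uv=np.c_[uu.ravel(),vv.ravel()].astype(float)
def reg(P,name,x,y,r,lo,hi):
    m=(np.hypot(P[:,0]-x,P[:,1]-y)<r)&(P[:,2]>lo)&(P[:,2]<hi);q=P[m].astype(np.float32)
    if len(q)<5: print(name,len(q));return
    print(name,m.sum(),np.median(q[:,2]),cv2.minAreaRect(q[:,:2]*1000))
for n,DD in(("wrist",D),("scene",camera("scene")[1])):
    if n=="scene": c=calibration("scene")
    o,d=ray(c,uv);P=(o+d*DD.ravel()[:,None].astype(float))
    reg(P,"stud",.545,-.003,.014,.0965,.103)
    reg(P,"pivbolt",.5475,.0188,.012,.0935,.0975)
    reg(P,"post",.58,.078,.04,.126,.135)
    reg(P,"dish",.53,-.30,.06,.02,.04)
p,_=camera("top");cv2.imwrite("pics/top7.png",p)
E
```

```text
time: 22.4
tool_pos: [0.5788, 0.0788, 0.0995]
tool_rot: [1.585, 0.913, -1.584]
force: [-0.4, -0.2, 0.2]
finger_gap: 0.449
t 22.40 ang 2.0567 r 68.0 z 99.5 | turn needed -0.039 | Ft -0.29 Fr -0.38 Fz 0.20 gap 0.449 j6 0.57
time: 23.4
tool_pos: [0.6185, 0.1489, 0.2166]
tool_rot: [1.582, 0.914, -1.585]
force: [0.0, -0.4, 0.1]
finger_gap: 0.45
t 23.45 ang 2.0736 r 148.0 z 216.7 | turn needed -0.022 | Ft 0.86 Fr -0.72 Fz 1.21 gap 0.448 j6 0.68
stud 139 0.09830223 ((545.3621826171875, -1.292769432067871), (10.683388710021973, 15.119917869567871), 62.504093170166016)
pivbolt 149 0.09530122 ((547.8682250976562, 18.879472732543945), (13.726970672607422, 12.108819007873535), 59.987754821777344)
post 314 0.13009804 ((576.246337890625, 80.91722106933594), (14.92089557647705, 15.644632339477539), 8.395575523376465)
dish 0
stud 18 0.099434555 ((545.85546875, -5.501516819000244), (11.83018970489502, 14.478760719299316), 80.14049530029297)
pivbolt 11 0.095350556 ((548.7850341796875, 19.641803741455078), (16.26276969909668, 9.723855018615723), 87.64840698242188)
post 19 0.13120206 ((578.0921630859375, 78.54854583740234), (12.697065353393555, 13.069449424743652), 49.0075569152832)
dish 43 0.030630715 ((502.9891662597656, -332.9667663574219), (20.995742797851562, 57.95903015136719), 52.58774185180664)
```

View pics/w7.png

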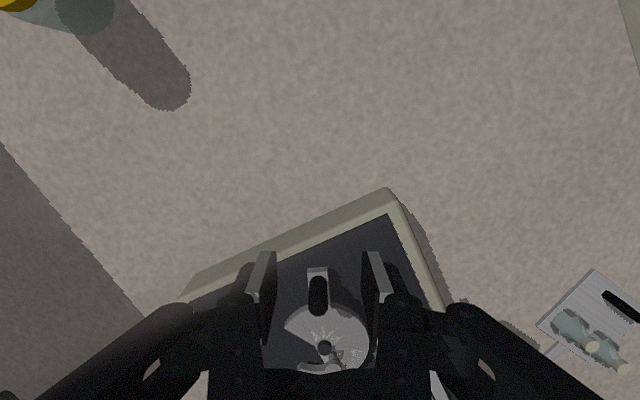

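View pics/top7.png

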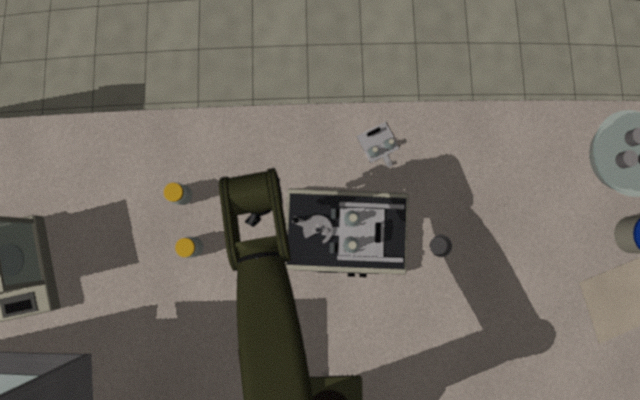

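```bash
python3 -c "
from h import *;post();print(robot.close_job())"
```

```text
t 23.55 ang 2.0750 r 147.4 z 217.0 | turn needed -0.021 | Ft 1.00 Fr -0.24 Fz -0.09 gap 0.449 j6 0.68
the job is handed in; nothing more can be done
None
```

The tray is against its stops with the stud in the slot, the cam is turned tight and released, and I handed the job in at 23.6 s. It gave no verdict.

- **Tray:** I slid it by its handle about 32 mm. The force rose from about 5.5 N sliding to 9 N where it stopped. The wrist camera then put the stud 23 mm from the pivot, in the mouth, with the cam not yet turned.
- **Cam:** I led the post clockwise about 1.6 rad in a loose hold. The push-back stayed around 2 N, then rose through about 3.8 and 5.2 to 6.9 N over the last three 0.05 rad steps. I stopped there, let go and lifted clear.

**Last checks:**
- **Stud to pivot:** the wrist camera gave about 20 mm and the scene camera about 25 mm. The wrist view of the stud was partly hidden and the scene reading rests on few pixels. Both are under the 29 mm limit.
- **Lever:** it stayed where I left it, to within about 0.04 rad.
- **Jars and dish:** the jars are at the same pixels in the top view as before. The dish appears there about 2 px (roughly 6 mm) from its first position. It is in shadow now, and the arm never touched it.
- **Not measured:** the pull on the stud. I judged it only from the lever's stiffness.

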